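Tip a rejected lock cylinder through the scrap box flap

TASK

The red tray holds a rejected silver-coloured lock cylinder. With the cylinder still lying in the tray, push the spring flap of the green scrap box well open with the tray's open lip; then, with the lip still in the mouth, tip the cylinder into the box. Draw the tray out so that the flap springs shut, and leave the tray standing upright on the worktop.

Things in the scene. Friction and masses are not known exactly. Their poses are not given: they have to be found in the camera images.
- scrap_box: Fixed hollow green box, 120 (x) x 175 (y) x 150 (z) mm, walls 3, flanges 10 beyond each x side. Origin: centre of underside, z up. The tray comes from its -y side: that wall (y = -87.5) is 100 high; from its top edge the mouth slants up at 35 degrees towards +y to the flat top, which starts at y = -15.5, z = 150. The mouth is 92 mm wide, centred on x = 0, closed by the flap.
- flap (a joint): Aluminium flap, 88 mm wide, 84 long, in the slanted mouth, hinged along the lower edge (box frame y = -87.5, z = 100 mm); swings inward and down. 0 = shut (rising 35 degrees towards +y), 0.61 = level, 1.35 rad = stop. Light closing spring, 0.035 to 0.10 N m: 1 to 2.5 N at the lip. Smooth. A level tray pushed in +y just above the hinge edge presses it down beneath its lip.
- red_tray_grip (a point): Grip centre of the red tray (100 g, 58 mm wide), between its side walls, 22 mm above its underside. x across, y towards the open pouring lip (85 mm ahead), z up; closed back 65 mm behind. Smooth floor 4 mm thick: contents slide from 13 to 21 degrees of tilt. Walls 3 mm thick, 34 high, stepping down to 12 at the lip. Grasp from above across the 58 mm. The blue tray is not part of the job.
- reject_center (a point): Centre of the rejected lock cylinder, silver-coloured, 17 (x) x 64 (y) x 29 (z) mm, 120 g, lying loose in the red tray along its length. It is tipped out, not grasped.
Not all that is in view belongs to the job. Leave any black or orange look-alike of the part that bears reject_center alone.

How it is judged:
On the way, in this order (a step that is already met when the one before it is completed fails the run):
1. the flap is pushed at least 0.3 rad open by the lip of the red tray, the cylinder still in the tray (value of joint flap above 0.3 rad and distance between reject_center and red_tray_grip below 0.07 m and y of red_tray_grip in the frame of scrap_box between -0.2 and -0.03 m and x of red_tray_grip in the frame of scrap_box between -0.04 and 0.04 m and z of red_tray_grip in the frame of scrap_box between 0.09 and 0.24 m), for 0.1 s.
2. the cylinder has gone into the box while the tray's lip is still at the mouth (x of reject_center in the frame of scrap_box between -0.06 and 0.06 m and y of reject_center in the frame of scrap_box between -0.0875 and 0.0875 m and z of reject_center in the frame of scrap_box between 0 and 0.08 m and y of red_tray_grip in the frame of scrap_box between -0.2 and 0 m and x of red_tray_grip in the frame of scrap_box between -0.05 and 0.05 m and value of joint flap above 0.15 rad), for 0.05 s.
At the end, for the whole second after the job is handed in: The silver-coloured cylinder lies inside the scrap box, the flap is shut (within 0.08 rad), and the red tray stands upright (within 10 degrees) on the worktop (grip centre 12 to 32 mm above it) (x of reject_center in the frame of scrap_box between -0.06 and 0.06 m and y of reject_center in the frame of scrap_box between -0.0875 and 0.0875 m and z of reject_center in the frame of scrap_box between 0 and 0.08 m and value of joint flap below 0.08 rad and height (world z) of red_tray_grip between 0.012 and 0.032 m and angle between red_tray_grip's own z axis and vertical below 0.17 rad); the robot touches nothing.
It also fails if it takes over 58 s, if anything falls off the work surface, if the arm or the gripper's body presses on something with over 40 N, if the wrist force passes 120 N, or if a joint passes its speed limit or range.

ROBOT

A 7-joint arm with a two-finger parallel gripper is mounted at the origin on a cart in front of the work surface, level with it; the furniture and walls round the work are solid. World frame = base frame: x ahead of the robot, y to its left, z up, the work surface at z = 0. Lengths are in m, angles in rad, forces in N, time in s.
With the tool pointing down it reaches from about 0.4 to 0.875 m from the base axis. Payload 19.3 kg.
Tool frame: the origin (TCP) lies between the finger pads; the fingertips stand bot.tcp_to_tips ahead of it and the grasp point (between the pads) lies 3 mm ahead of it (bot.tcp_to_tips is the distance from the TCP to the fingertips, in m); x points along the fingers, y is the direction in which the jaws open and shut, and the axes are right-handed (so a half turn about x gives the same grasp; the last joint's range is limited). The gripper opens to 85 mm and grips with 20 to 120 N. Pads are 22 mm wide; open, the fingers measure 114 mm over their backs; the gripper's body (76 mm by 85 mm) begins 54 mm behind the grasp point. The pads swing forward as they close: fully open they stand 13 mm farther back than shut.
Start: joints at [1.207, 0.521, -0.036, 1.599, 0.021, 1.021, -0.113], TCP at [0.181, -0.598, 0.253] pointing down, gripper open.
Joint ranges: [-2.91, 2.91], [-0.3, 2.13], [-1.5, 1.42], [0.17, 2.43], [-1.26, 4.41], [0.16, 1.93], [-2.52, 2.52]. Speed limits (rad/s): [1.89, 1.89, 2.39, 2.39, 3.01, 3.01, 3.01].

INTERFACE

Orientations are given as [roll, pitch, yaw] about the fixed x, y, z axes, in that order (R = Rz(yaw) Ry(pitch) Rx(roll)).
In Python, from workcell import bot, eyes gives the robot as it stands. The module is installed in compiled form; this text tells all that it offers.
- The arm moves only by the tool step_arm, never from a script. Its argument "targets" is a list that holds one entry, the list of rows, each a list of 7 numbers: the shift along the tool's x, y, z in cm, then the turn, a rotation vector about the tool's x, y, z in rad, then the opening, from 0 (shut) to 1 (fully open). A call has 1 to 10 rows; each row is the pose to reach, as a shift and turn from the pose measured when the call began, along the tool's axes at that moment; what a row does not reach only later rows make up. A row lasts 1/10 s, in which the tool goes at most 50 mm and 8.59 degrees, less where a joint would pass 70% of its speed; a pose out of reach is approached as far as the arm can. A call with a gripper value outside its range is refused whole. The fingers move at their own pace and stop on an object; "grip_force" is the grip in N (left out, the last holds). Time passes only in rows, so rows that repeat a pose let the fingers close. It gives the time, the measured TCP pose, the force and the opening at its end, in the units of the state.
- bot.observe(): the state, without advancing time (a new reading comes with each control period).
- eyes.grab_frame(name): name is "scene" or "top" or "wrist"; returns the picture (480x640x3 uint8, red, green, blue); there is no depth.
- eyes.get_calibration(name): a dict with "fx", "fy", "cx", "cy" (pixels), "k1" (the pictures are not rectified: a ray, as slopes to the right and down, at radius r is drawn at 1 + k1 r^2 times it, then the intrinsics apply), "camera_from_world" (4x4, takes a point from world to camera coordinates); the wrist camera has in their place "hand_eye" (4x4, takes a point from camera to tool coordinates, whose origin is the TCP and whose axes are the tool frame's). Camera axes: x right, y down, z forward; pixel columns grow to the right and rows downward; lengths in m; the calibration is good to about 2 mm. A picture is of the moment at which its call begins: read the wrist's pose just before it. get_calibration takes no time and is no camera call.
- bot.job_done(): hands the job in, once; it reports no verdict.
The state is a dict: "clock": time; "qpos": joint angles; "qd": joint speeds; "joint_efforts": joint torques, N m; "position": TCP position; "tool_rot": TCP orientation; "force": force on the tool from outside, world axes, zero at the start; "moment": the same for the moment, N m; "grip_width": finger opening in m.
Only numpy, scipy, OpenCV 4.12 (cv2) and the standard library are available. Lean on these libraries where they do the work, as an engineer would, in place of code of your own. Each camera call takes 0.05 s, during which the arm holds its last target.

## Working session

There is one attempt and no reset: what is moved stays moved. The work goes in short steps, Python scripts to look and compute and a tool call to move; the robot and the scene stay as the last step left them, time stands still between calls to the robot, and variables do not carry over. Pictures are saved under pics/ and viewed, and the job is handed in when it is done.

Besides the shell and the picture viewer there is one more tool, called by a JSON object that holds its "api" and its "payload", one argument or row to a line. step_arm: Moves the arm, as the interface text tells. Its arguments: {"type":"object","properties":{"targets":{"type":"array","items":{"type":"array","items":{"type":"array","items":{"type":"number"}}}},"grip_force":{"type":"number"}},"required":["targets"]}

```bash
mkdir -p pics
python3 - <<'E'
from workcell import bot, eyes
import cv2,numpy as np
print(bot.observe(), bot.tcp_to_tips)
for n in("scene","top","wrist"):
    im=eyes.grab_frame(n); cv2.imwrite(f"pics/{n}0.png",im[:,:,::-1])
    print(n,eyes.get_calibration(n))
E
```

```text
{'clock': 0.0, 'qpos': array([ 1.2067776 ,  0.52199961, -0.03636475,  1.59996878,  0.0212308 ,
        1.02107386, -0.11276609]), 'qd': array([ 0.0006844 ,  0.00038733,  0.00215483, -0.00035154, -0.00134108,
       -0.00075777, -0.00094635]), 'joint_efforts': array([ 4.93870139e-04, -9.27107477e+01,  1.98023558e+00, -3.69933200e+01,
        1.79039704e-02,  8.10793368e-03, -5.18239437e-05]), 'position': array([ 0.18090456, -0.59794736,  0.25274832]), 'tool_rot': array([-1.49405853,  1.56973278,  1.94142457]), 'force': array([ 0.39901982, -0.77225427,  0.57808132]), 'moment': array([ 0.03291957,  0.03058699, -0.00578662]), 'grip_width': 0.08544751133832336} 0.022
scene {'fx': 523.9448344861536, 'fy': 523.9448344861536, 'cx': 318.4306584761685, 'cy': 233.6817473050302, 'k1': 0.03463941342696536, 'camera_from_world': array([[ 0.48961622, -0.87192244,  0.00521663, -0.33630156],
       [-0.44425735, -0.25460576, -0.85895943,  0.27239077],
       [ 0.75027419,  0.41824294, -0.51201707,  0.83083378],
       [ 0.        ,  0.        ,  0.        ,  1.        ]])}
top {'fx': 447.2181467326277
[... 160 characters left out ...]
 0.00862246, -0.11428331],
       [-0.99467732, -0.00547942, -0.10289314,  0.49978225],
       [ 0.10293546, -0.00810156, -0.99465504,  1.19645235],
       [ 0.        ,  0.        ,  0.        ,  1.        ]])}
wrist {'fx': 360.1395698101251, 'fy': 360.1395698101251, 'cx': 312.7769138780087, 'cy': 239.4173961546253, 'k1': -0.02422198890640133, 'hand_eye': array([[ 4.01671778e-04, -3.16336601e-01,  9.48646928e-01,
        -1.20917201e-01],
       [ 9.99999909e-01, -1.21617470e-05, -4.27470891e-04,
         6.44557530e-04],
       [ 1.46761893e-04,  9.48647013e-01,  3.16336567e-01,
        -8.25457865e-02],
       [ 0.00000000e+00,  0.00000000e+00,  0.00000000e+00,
         1.00000000e+00]])}
```

View pics/scene0.png

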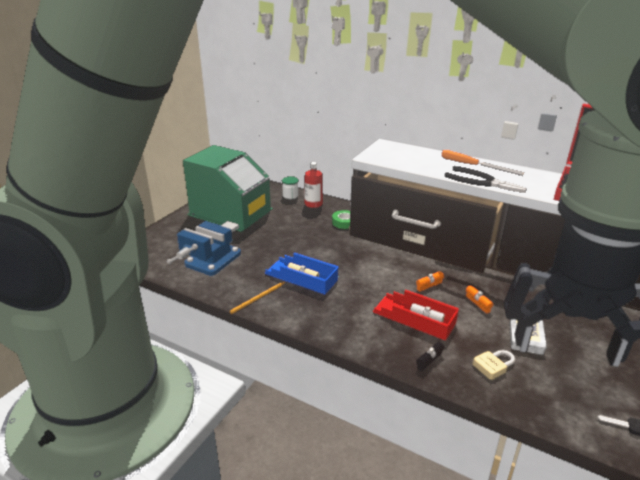

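View pics/top0.png

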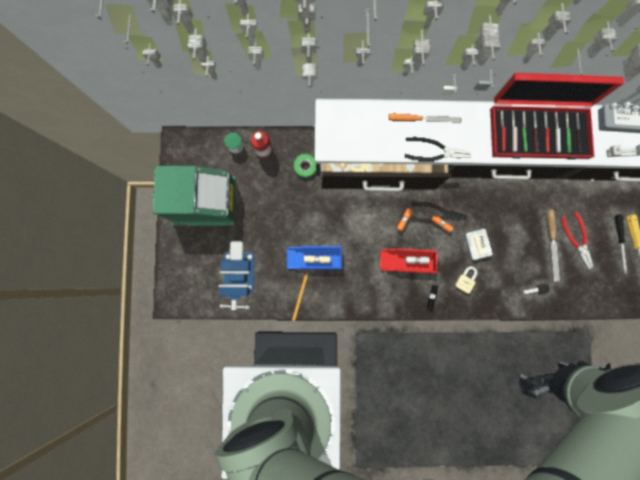

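View pics/wrist0.png

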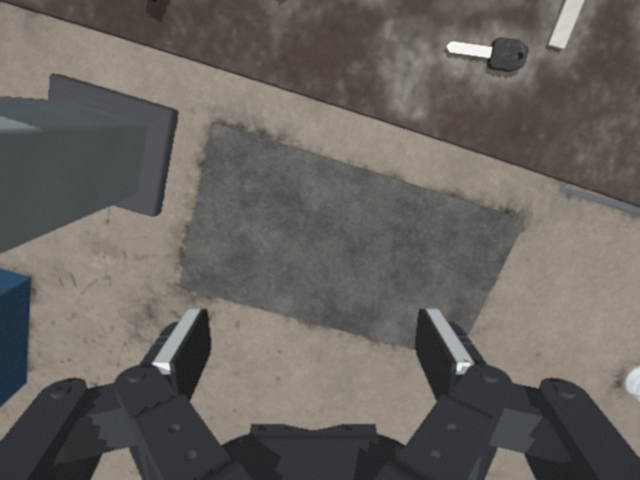

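The scene shows the green box at scene (228,188) / top (195,195), with its mouth facing right. The red tray holding a silver cylinder is at scene (418,313) / top (408,261), lip to the left. The blue tray at top (314,258) holds a look-alike. There are orange look-alikes at top (404,219) and (442,224), and a black one at (433,295). I'll enlarge the red tray to confirm.

```bash
cat > h.py <<'E'
import numpy as np, cv2
from scipy.spatial.transform import Rotation as R
from workcell import bot, eyes
def rays(cal,uv):
    uv=np.atleast_2d(np.array(uv,float)); d=np.stack([(uv[:,0]-cal['cx'])/cal['fx'],(uv[:,1]-cal['cy'])/cal['fy']],1)
    r0=np.linalg.norm(d,axis=1); r=r0.copy()
    for _ in range(30): r=r0/(1+cal['k1']*r*r)
    d=d*(r/np.maximum(r0,1e-12))[:,None]
    return np.c_[d,np.ones(len(d))]
def T(pos,rpy):
    M=np.eye(4);M[:3,:3]=R.from_euler('xyz',rpy).as_matrix();M[:3,3]=pos;return M
def cw(cal,st=None):
    if 'camera_from_world' in cal: return np.linalg.inv(cal['camera_from_world'])
    return T(st['position'],st['tool_rot'])@cal['hand_eye']
def plane(cal,uv,z,st=None):
    W=cw(cal,st); d=rays(cal,uv)@W[:3,:3].T; o=W[:3,3]
    return o+d*((np.atleast_1d(z)-o[2])/d[:,2])[:,None]
def proj(cal,P,st=None):
    Wc=np.linalg.inv(cw(cal,st)); p=np.atleast_2d(P)@Wc[:3,:3].T+Wc[:3,3]
    s=p[:,:2]/p[:,2:]; s=s*(1+cal['k1']*(s**2).sum(1))[:,None]
    return s*[cal['fx'],cal['fy']]+[cal['cx'],cal['cy']]
E
python3 - <<'E'
from h import *
t=cv2.imread('pics/top0.png');s=cv2.imread('pics/scene0.png')
a=cv2.resize(t[240:280,370:450],(400,200),interpolation=cv2.INTER_CUBIC)
b=cv2.resize(s[280:345,365:469],(400,250),interpolation=cv2.INTER_CUBIC)
c=cv2.resize(t[155:235,145:245],(400,320),interpolation=cv2.INTER_CUBIC)
d=cv2.resize(s[140:240,178:278],(400,400),interpolation=cv2.INTER_CUBIC)
o=np.zeros((600,800,3),np.uint8);o[:200,:400]=a;o[200:450,:400]=b;o[:320,400:]=c
o[320:600,400:680]=cv2.resize(d,(280,280))
cv2.imwrite('pics/crop0.png',o)
c=eyes.get_calibration('top')
print(plane(c,[(408,261),(436,260),(381,260)],0.02), plane(c,[(230,196)],.1))
E
```

```text
[[ 0.44095969 -0.34555972  0.02      ]
 [ 0.44399471 -0.42323835  0.02      ]
 [ 0.44340294 -0.27116092  0.02      ]] [[0.60314706 0.13093373 0.1       ]]
```

View pics/crop0.png

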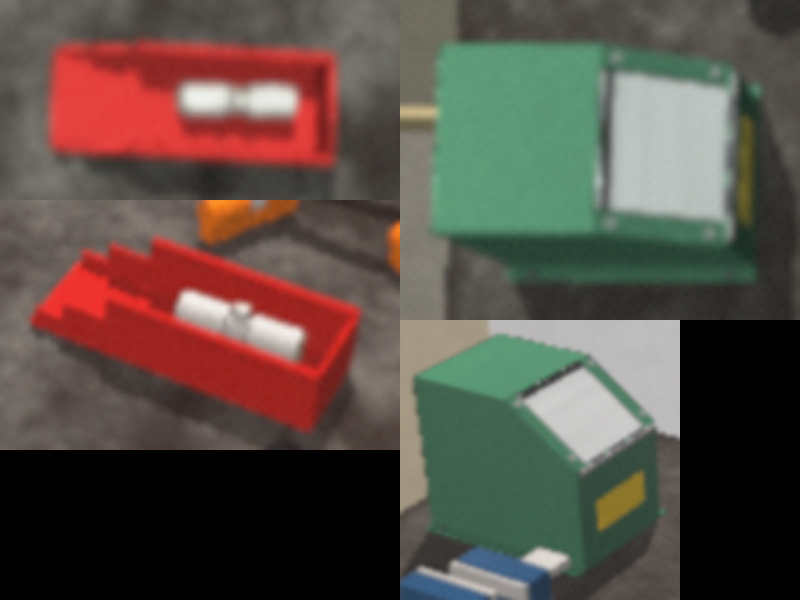

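The crop confirms it: the silver cylinder lies in the red tray and the lip faces +y, towards the box. Next I'll move above the tray.

```bash
cat >> h.py <<'E'
def goal(pos,Rm,st=None):
    st=st or bot.observe(); M=T(st['position'],st['tool_rot'])
    d=M[:3,:3].T@(np.array(pos)-M[:3,3])*100; rv=R.from_matrix(M[:3,:3].T@Rm).as_rotvec()
    print('clock',st['clock'],'shift cm',d.round(2),'rotvec',rv.round(4), 'dist',np.linalg.norm(d).round(2),'deg',np.degrees(np.linalg.norm(rv)).round(1))
E
python3 - <<'E'
from h import *
st=bot.observe();M=T(st['position'],st['tool_rot']);print(M.round(3))
for sgn in(1,-1):
    y=np.array([sgn,0,0.]);x=np.array([0,0,-1.]);Rm=np.c_[x,y,np.cross(x,y)]
    print(Rm);goal([.43,-.37,.25],Rm,st)
    P=cw(eyes.get_calibration('wrist'),{'position':[.43,-.37,.25],'tool_rot':R.from_matrix(Rm).as_euler('xyz')})
    print(P.round(3))
E
```

```text
[[-0.     0.29  -0.957  0.181]
 [ 0.001 -0.957 -0.29  -0.598]
 [-1.    -0.001  0.     0.253]
 [ 0.     0.     0.     1.   ]]
[[ 0.  1.  0.]
 [ 0.  0. -1.]
 [-1.  0.  0.]]
clock 0.15 shift cm [  0.3  -14.61 -30.44] rotvec [-1.277e+00 -5.000e-04  7.000e-04] dist 33.77 deg 73.2
[[ 1.    -0.    -0.     0.431]
 [-0.    -0.949 -0.316 -0.287]
 [-0.     0.316 -0.949  0.371]
 [ 0.     0.     0.     1.   ]]
[[ 0. -1.  0.]
 [ 0.  0.  1.]
 [-1.  0.  0.]]
clock 0.15 shift cm [  0.3  -14.61 -30.44] rotvec [1.8646e+00 8.0000e-04 5.0000e-04] dist 33.77 deg 106.8
[[-1.     0.     0.     0.429]
 [ 0.     0.949  0.316 -0.453]
 [-0.     0.316 -0.949  0.371]
 [ 0.     0.     0.     1.   ]]<sys>:0: UserWarning: Gimbal lock detected. Setting third angle to zero since it is not possible to uniquely determine all angles.
```

```bash
python3 - <<'E' 2>/dev/null
from h import *
y=np.array([1,0,0.]);x=np.array([0,0,-1.]);goal([.44,-.31,.25],np.c_[x,y,np.cross(x,y)])
E
```

```text
clock 0.15 shift cm [  0.3  -20.07 -33.14] rotvec [-1.277e+00 -5.000e-04  7.000e-04] dist 38.74 deg 73.2
```

{"api": "step_arm", "payload": {
  "targets": [
    [[0.1,-4,-6.6,-0.14,0,0,1],[0.1,-8,-13.2,-0.28,0,0,1],[0.1,-12,-19.8,-0.42,0,0,1],[0.2,-16,-26.4,-0.56,0,0,1],[0.3,-20,-33.1,-0.7,0,0,1],[0.3,-20,-33.1,-0.84,0,0,1],[0.3,-20,-33.1,-0.98,0,0,1],[0.3,-20,-33.1,-1.12,0,0,1],[0.3,-20,-33.1,-1.277,0,0,1],[0.3,-20,-33.1,-1.277,0,0,1]]
  ]
}}

```text
clock: 1.15
position: [0.4401, -0.3101, 0.2498]
tool_rot: [-2.724, 1.569, 1.993]
force: [-0.5, -1.0, -0.4]
grip_width: 0.0853
```

```bash
python3 - <<'E' 2>/dev/null
from h import *
import pickle
st=bot.observe();print(st['qpos'].round(2),st['position'],st['qd'].round(2))
im=eyes.grab_frame('wrist');cv2.imwrite('pics/w1.png',im[:,:,::-1]);pickle.dump(st,open('st1.pkl','wb'))
E
```

```text
[ 0.83  0.42 -0.43  1.82  0.21  0.96  0.32] [ 0.44014346 -0.31006586  0.24980257] [ 0.03 -0.    0.04  0.   -0.01 -0.   -0.09]
```

View pics/w1.png

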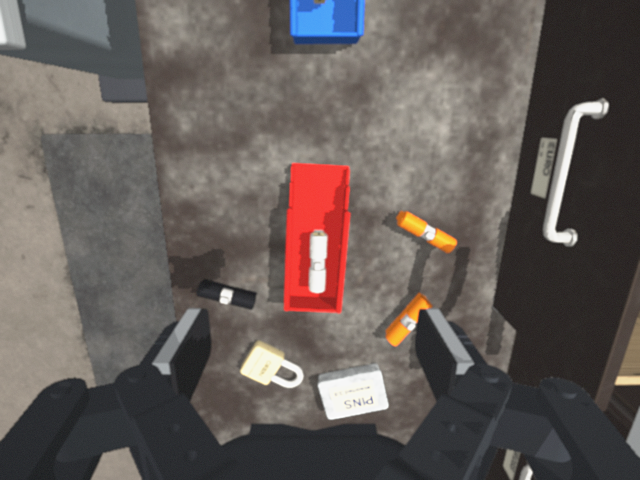

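The wrist picture shows the red tray upright. Its lip corners are near (292,164) and (350,166), its back corners near (285,311) and (341,312). I'll enlarge for corner picking.

Run:
```python
from h import *
s=cv2.imread('pics/w1.png')
a=cv2.resize(s[155:195,280:360],(400,200),interpolation=cv2.INTER_CUBIC)
b=cv2.resize(s[285:325,275:355],(400,200),interpolation=cv2.INTER_CUBIC)
c=cv2.resize(s[150:330,270:360],(400,800),interpolation=cv2.INTER_CUBIC)
o=np.zeros((600,800,3),np.uint8);o[:200,:400]=a;o[200:400,:400]=b
o[:600,400:]=cv2.resize(s[150:330,260:380],(400,600),interpolation=cv2.INTER_CUBIC)
cv2.imwrite('pics/crop1.png',o)
```

```text
(no output)
```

View pics/crop1.png

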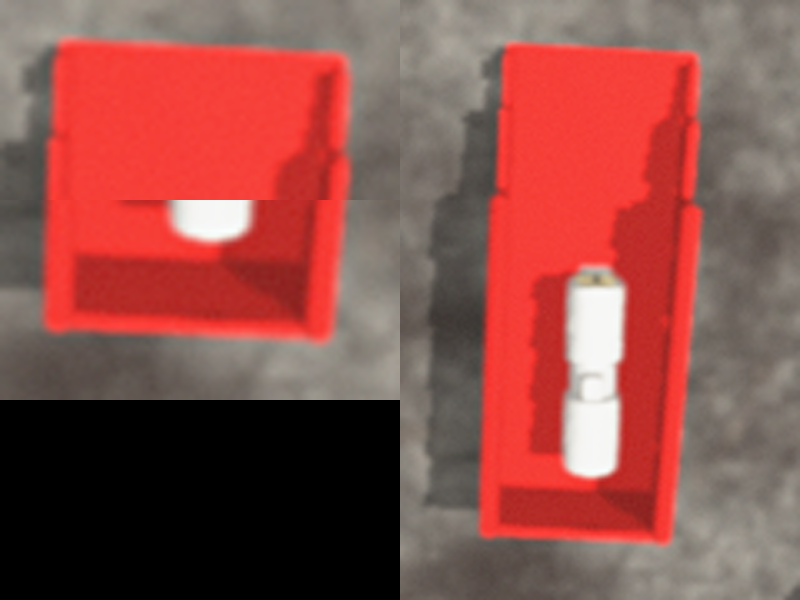

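```bash
cat > fit.py <<'E'
from h import *
import pickle
from scipy.optimize import least_squares
c=eyes.get_calibration('wrist')
def fit_tray(uv,st):
    L=np.array([[-.029,.085,.012],[.029,.085,.012],[-.029,-.065,.034],[.029,-.065,.034]])
    P0=plane(c,uv,L[:,2],st); print(P0.round(4))
    def W(p):
        ca,sa=np.cos(p[2]),np.sin(p[2]); return np.c_[p[0]+ca*L[:,0]-sa*L[:,1],p[1]+sa*L[:,0]+ca*L[:,1],L[:,2]]
    f=lambda p:(proj(c,W(p),st)-uv).ravel()
    r=least_squares(f,[.44,-.35,0]);print('tray xy yaw',r.x.round(4),'res',r.fun.round(2));return r.x
E
python3 - <<'E' 2>/dev/null
from fit import *
st=pickle.load(open('st1.pkl','rb'))
uv=np.array([(60/5-.4+280,41/5-.4+155),(347/5-.4+280,58/5-.4+155),(45/5-.4+275,131/5-.4+285),(331/5-.4+275,141/5-.4+285)])
x=fit_tray(uv,st)
a=x[2];y=np.array([np.cos(a),np.sin(a),0]);X=np.array([0,0,-1.]);Rm=np.c_[X,y,np.cross(X,y)]
goal([x[0],x[1],.10],Rm);goal([x[0],x[1],.029],Rm)
E
```

```text
[[ 0.4204 -0.2691  0.012 ]
 [ 0.4769 -0.2721  0.012 ]
 [ 0.4111 -0.4205  0.034 ]
 [ 0.4716 -0.4226  0.034 ]]
tray xy yaw [ 0.4445 -0.3559 -0.0482] res [-0.78  0.59  0.69  0.35  1.25 -0.87 -1.15 -0.32]
clock 1.2 shift cm [14.97  0.52  4.51] rotvec [ 0.046  -0.001   0.0008] dist 15.65 deg 2.6
clock 1.2 shift cm [22.07  0.53  4.52] rotvec [ 0.046  -0.001   0.0008] dist 22.54 deg 2.6
```

{"api": "step_arm", "payload": {
  "targets": [
    [[3,0.1,1.0,0.01,0,0,1],[6.5,0.2,2.0,0.02,0,0,1],[10,0.4,3.2,0.03,0,0,1],[13,0.5,4.5,0.046,0,0,1],[16,0.5,4.5,0.046,0,0,1],[18,0.5,4.5,0.046,0,0,1],[20,0.5,4.5,0.046,0,0,1],[21,0.5,4.5,0.046,0,0,1],[22.0,0.5,4.5,0.046,0,0,1],[22.0,0.5,4.5,0.046,0,0,1]]
  ]
}}

```text
clock: 2.2
position: [0.4437, -0.3559, 0.0291]
tool_rot: [-2.16, 1.569, 2.502]
force: [0.4, 0.3, 0.7]
grip_width: 0.0851
```

```bash
python3 - <<'E' 2>/dev/null
from h import *
st=bot.observe();print(st['position'],st['force'])
im=eyes.grab_frame('wrist');cv2.imwrite('pics/w2.png',im[:,:,::-1])
E
```

```text
[ 0.44367172 -0.35590142  0.02906975] [0.41765502 0.2610581  0.67605338]
```

View pics/w2.png

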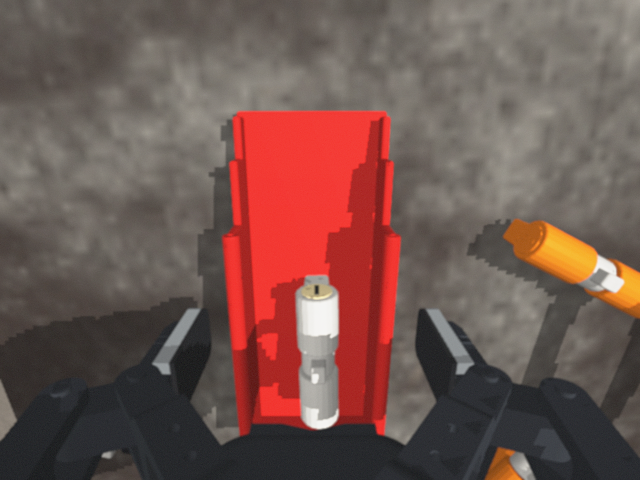

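The pads straddle the tray's tall walls symmetrically: the tray midline is at u≈313 and the tray is aligned with the picture. I'll close the gripper.

{"api": "step_arm", "payload": {
  "targets": [
    [[0,0,0,0,0,0,0.6],[0,0,0,0,0,0,0.55],[0,0,0,0,0,0,0.5],[0,0,0,0,0,0,0.5],[0,0,0,0,0,0,0.5],[0,0,0,0,0,0,0.5]]
  ],
  "grip_force": 80
}}

```text
clock: 2.85
position: [0.4443, -0.3564, 0.031]
tool_rot: [-1.292, 1.57, -2.913]
force: [-3.4, 1.0, 13.4]
grip_width: 0.0563
```

{"api": "step_arm", "payload": {
  "targets": [
    [[-0.5,0,0,0,0,0,0.5],[-1.5,0,0,0,0,0,0.5],[-3,0,0,0,0,0,0.5],[-5,0,0,0,0,0,0.5],[-7,0,0,0,0,0,0.5],[-9,0,0,0,0,0,0.5],[-10,0,0,0,0,0,0.5],[-10,0,0,0,0,0,0.5]]
  ]
}}

```text
clock: 3.65
position: [0.4448, -0.3569, 0.1327]
tool_rot: [0.838, 1.568, -0.783]
force: [-0.2, 0.5, -2.4]
grip_width: 0.0565
```

```bash
python3 - <<'E' 2>/dev/null
from h import *
st=bot.observe();print(st['position'],st['force'],st['moment'],st['grip_width'])
im=eyes.grab_frame('wrist')
t=cv2.imread('pics/top0.png');s=cv2.imread('pics/scene0.png')
o=np.zeros((600,800,3),np.uint8)
o[:320,:400]=cv2.resize(t[160:232,148:238],(400,320),interpolation=cv2.INTER_CUBIC)
o[:400,400:]=cv2.resize(s[140:240,178:278],(400,400),interpolation=cv2.INTER_CUBIC)
o[330:600,:360]=cv2.resize(im[:,:,::-1],(360,270))
cv2.imwrite('pics/crop2.png',o);cv2.imwrite('pics/w3.png',im[:,:,::-1])
E
```

```text
[ 0.44482003 -0.3568586   0.13271377] [-0.2420089   0.50119198 -2.40309673] [ 0.0186987   0.03424486 -0.03120795] 0.05653361883671656
```

View pics/crop2.png

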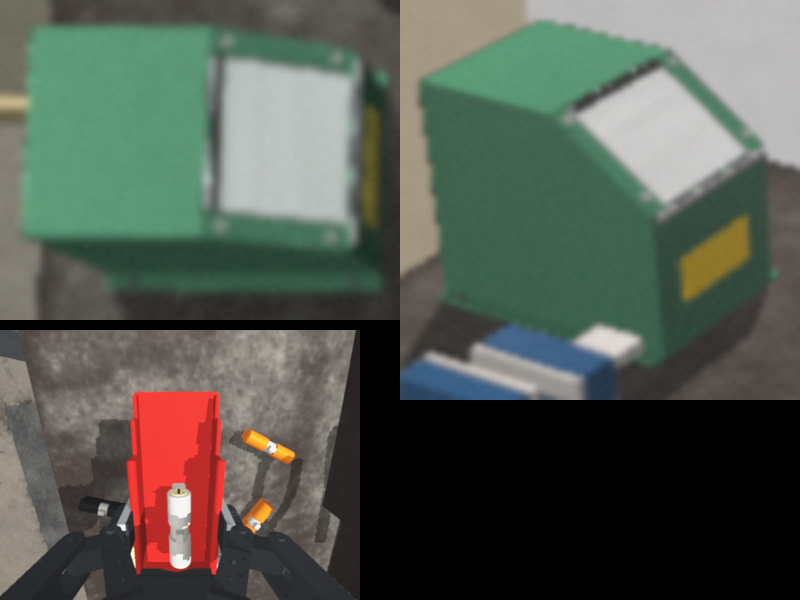

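```bash
cat > box.py <<'E'
from h import *
from scipy.optimize import least_squares
k={'a':(60,87.5,150),'b':(-60,87.5,150),'c':(60,-15.5,150),'d':(-60,-15.5,150),'e':(60,-87.5,100),'f':(-60,-87.5,100),'g':(-60,-87.5,0)}
top={'a':(35,26),'b':(23,237),'c':(212,26),'d':(207,238),'e':(358,57),'f':(355,246)}
sc={'b':(21,82),'a':(143,20),'c':(269,50),'d':(162,120),'f':(255,218),'e':(363,152),'g':(256,362)}
obs=[('top',n,np.array(v)*.225+[148,160]+(.1125-.5)) for n,v in top.items()]+[('scene',n,np.array(v)/4+[178,140]-.375) for n,v in sc.items()]
C={n:eyes.get_calibration(n) for n in('top','scene')}
def W(p,n):
    v=np.array(k[n])/1000;ca,sa=np.cos(p[2]),np.sin(p[2]);return np.array([p[0]+ca*v[0]-sa*v[1],p[1]+sa*v[0]+ca*v[1],v[2]])
def run(ob):
    f=lambda p:np.concatenate([proj(C[c],W(p,n))[0]-uv for c,n,uv in ob])
    r=least_squares(f,[.6,.2,0],loss='soft_l1');print(r.x.round(4));print(f(r.x).reshape(-1,2).round(1).tolist());return r.x
if __name__=='__main__':
    run(obs);run([o for o in obs if o[0]=='top']);run([o for o in obs if o[0]!='top'])
E
python3 box.py
```

```text
[6.111e-01 2.244e-01 6.000e-04]
[[0.0, -0.1], [0.4, -0.5], [0.7, -0.1], [-0.0, -0.6], [0.3, -2.0], [-0.3, 0.8], [-1.1, 0.4], [-0.5, 0.5], [-0.2, 0.5], [-3.3, -0.6], [-0.6, 0.5], [0.6, -1.3], [2.0, 0.6]]
[0.6103 0.2248 0.003 ]
[[-0.2, 0.3], [0.3, -0.1], [0.4, 0.2], [-0.1, -0.3], [0.1, -1.8], [-0.4, 1.0]]
[ 0.6129  0.2244 -0.0046]
[[-0.6, 0.1], [0.1, 0.3], [0.3, 0.3], [-3.0, -0.8], [-0.4, 0.2], [0.9, -1.4], [2.2, 0.3]]
```

```bash
python3 - <<'E' 2>/dev/null
from h import *
c=eyes.get_calibration('top')
for z in(.1,.15,.2):print(z,plane(c,[(316,163),(260,140),(313,165)],z).round(3).tolist())
s=eyes.get_calibration('scene')
for z in(.1,.12,.15,.2):print(z,plane(s,[(352,160)],z).round(3).tolist())
Rm=np.c_[[0,0,-1.],[1,0,0],[0,-1,0]]
goal([.611,0.03,.145],Rm);goal([.611,0.03,.138],Rm)
E
```

```text
0.1 [[0.692, -0.092, 0.1], [0.754, 0.056, 0.1], [0.687, -0.084, 0.1]]
0.15 [[0.678, -0.092, 0.15], [0.737, 0.049, 0.15], [0.673, -0.085, 0.15]]
0.2 [[0.664, -0.093, 0.2], [0.721, 0.042, 0.2], [0.659, -0.086, 0.2]]
0.1 [[0.874, 0.0, 0.1]]
0.12 [[0.83, -0.02, 0.12]]
0.15 [[0.766, -0.051, 0.15]]
0.2 [[0.658, -0.102, 0.2]]
clock 3.7 shift cm [ -1.37  14.7  -39.44] rotvec [-0.0503  0.0008 -0.0005] dist 42.12 deg 2.9
clock 3.7 shift cm [ -0.67  14.7  -39.45] rotvec [-0.0503  0.0008 -0.0005] dist 42.1 deg 2.9
```

{"api": "step_arm", "payload": {
  "targets": [
    [[-0.1,0.1,-0.5,0,0,0,0.5],[-0.2,0.3,-1.5,0,0,0,0.5],[-0.4,0.4,-3,-0.005,0,0,0.5],[-0.5,0.6,-5,-0.01,0,0,0.5],[-0.7,0.9,-7.5,-0.015,0,0,0.5],[-0.8,1.2,-10,-0.02,0,0,0.5],[-0.9,1.6,-12.5,-0.025,0,0,0.5],[-1.0,1.9,-15,-0.03,0,0,0.5],[-1.1,2.2,-17.5,-0.035,0,0,0.5],[-1.2,2.5,-20,-0.04,0,0,0.5]]
  ]
}}

```text
clock: 4.7
position: [0.4792, -0.1556, 0.1433]
tool_rot: [0.244, 1.57, -1.335]
force: [1.1, 0.8, -1.6]
grip_width: 0.0566
```

```bash
python3 - <<'E' 2>/dev/null
from h import *
st=bot.observe();print(st['position'],st['force'],st['qpos'].round(2),st['grip_width'])
Rm=np.c_[[0,0,-1.],[1,0,0],[0,-1,0]]
goal([.51,-0.05,.145],Rm);goal([.611,0.02,.145],Rm)
E
```

```text
[ 0.47924089 -0.15563177  0.14328848] [ 1.05695475  0.80058915 -1.58149523] [ 0.49  0.51 -0.39  2.    0.3   0.69 -0.09] 0.05663893890335781
clock 4.7 shift cm [ -0.18   2.98 -10.59] rotvec [-0.0086  0.0004 -0.0001] dist 11.0 deg 0.5
clock 4.7 shift cm [ -0.18  13.02 -17.68] rotvec [-0.0086  0.0004 -0.0001] dist 21.96 deg 0.5
```

{"api": "step_arm", "payload": {
  "targets": [
    [[0,0.3,-1,0,0,0,0.5],[0,0.9,-3,0,0,0,0.5],[0,1.6,-5.5,0,0,0,0.5],[-0.1,2.3,-8,0,0,0,0.5],[-0.1,3.3,-10.5,-0.008,0,0,0.5],[-0.1,5,-12.5,-0.008,0,0,0.5],[-0.2,7,-14.2,-0.008,0,0,0.5],[-0.2,9,-15.7,-0.008,0,0,0.5],[-0.2,11,-16.7,-0.008,0,0,0.5],[-0.2,12.2,-17.4,-0.008,0,0,0.5]]
  ]
}}

```text
clock: 5.7
position: [0.6036, 0.0187, 0.1449]
tool_rot: [0.163, 1.571, -1.407]
force: [-0.6, -0.3, -1.9]
grip_width: 0.0564
```

{"api": "step_arm", "payload": {
  "targets": [
    [[0,0.5,-0.2,0,0,0,0.5],[0,0.8,-0.2,0,0,0,0.5],[0,0.8,-0.2,0,0,0,0.5]]
  ]
}}

```text
clock: 6.0
position: [0.6112, 0.0204, 0.1447]
tool_rot: [-0.865, 1.57, -2.436]
force: [0.0, -0.4, -3.1]
grip_width: 0.0564
```

```bash
python3 - <<'E' 2>/dev/null
from h import *
st=bot.observe();print(st['position'],st['force'],st['qpos'].round(2),st['grip_width'])
Rm=np.c_[[0,0,-1.],[1,0,0],[0,-1,0]]
goal([.611,0.02,.138],Rm);goal([.611,0.097,.138],Rm)
for n in('scene','wrist','top'):cv2.imwrite(f'pics/{n}4.png',eyes.grab_frame(n)[:,:,::-1])
s=cv2.imread('pics/scene4.png');t=cv2.imread('pics/top4.png')
o=np.zeros((600,800,3),np.uint8)
o[:300,:400]=cv2.resize(s[130:280,170:370],(400,300),interpolation=cv2.INTER_CUBIC)
o[:300,400:]=cv2.resize(t[120:270,140:340],(400,300),interpolation=cv2.INTER_CUBIC)
o[300:,:400]=cv2.resize(cv2.imread('pics/wrist4.png'),(400,300))
cv2.imwrite('pics/m4.png',o)
E
```

```text
[0.61124782 0.02037714 0.14470552] [ 0.04989279 -0.41850203 -3.07206514] [ 0.13  0.65 -0.38  1.71  0.31  0.84 -0.39] 0.056440403749408875
clock 6.0 shift cm [ 0.67 -0.02  0.04] rotvec [0.0001 0.0004 0.0005] dist 0.67 deg 0.0
clock 6.0 shift cm [ 0.67 -0.02 -7.66] rotvec [0.0001 0.0004 0.0005] dist 7.69 deg 0.0
```

View pics/m4.png

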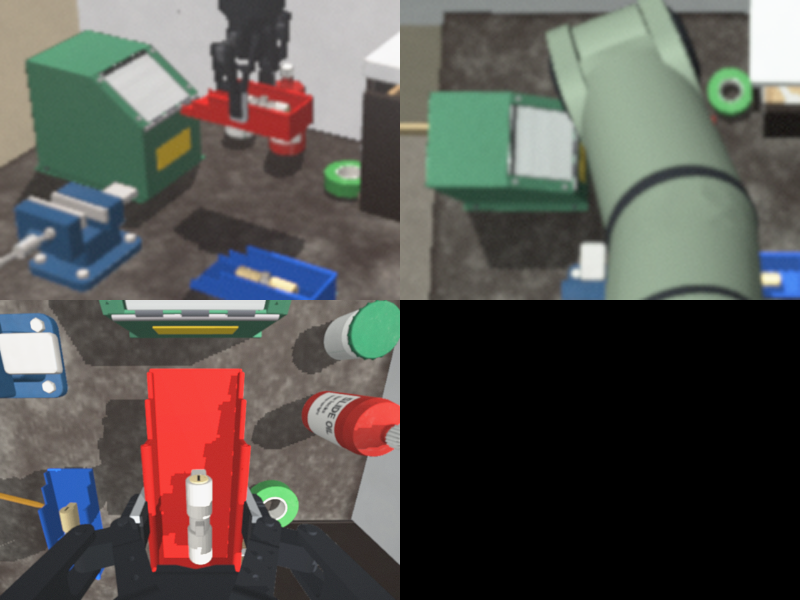

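The tray is level and the cylinder is still at the back. Tray and flap line up in the wrist view: tray centre u≈195, mouth centre u≈197 (half-scale). I'll check the hinge projection at full resolution.

```bash
python3 - <<'E' 2>/dev/null
from h import *
st=bot.observe();c=eyes.get_calibration('wrist')
P=np.array([[.611-.06,.137,.1],[.611+.06,.137,.1],[.611-.044,.137,.1],[.611+.044,.137,.1],[.611-.029,.0204+.085,.1447-.03+.012],[.611+.029,.0204+.085,.1447-.03+.012]])
uv=proj(c,P,st);print(uv.round(1))
o=cv2.imread('pics/wrist4.png')
for p in uv:cv2.drawMarker(o,tuple(int(round(v)) for v in p),(255,0,255),0,8,1)
cv2.imwrite('pics/m5.png',cv2.resize(o[0:160,140:480],(799,376),interpolation=cv2.INTER_CUBIC))
E
```

```text
[[163.3  29.5]
 [455.6  29.4]
 [202.1  29.1]
 [416.8  29. ]
 [229.6 108.4]
 [388.7 108.3]]
```

View pics/m5.png

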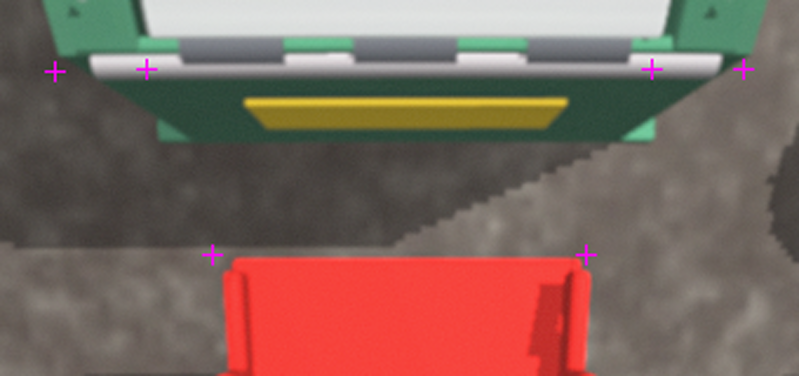

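The hinge edge sits about 3 mm farther away than predicted, and it carries a low ridge. I'll push in a little farther, about 10 mm above the hinge.

{"api": "step_arm", "payload": {
  "targets": [
    [[0.2,-0.05,-0.5,0,0,0,0.5],[0.4,-0.05,-1.5,0,0,0,0.5],[0.4,-0.05,-2.7,0,0,0,0.5],[0.4,-0.05,-3.7,0,0,0,0.5],[0.4,-0.05,-4.7,0,0,0,0.5],[0.4,-0.05,-5.7,0,0,0,0.5],[0.4,-0.05,-6.7,0,0,0,0.5],[0.4,-0.05,-7.5,0,0,0,0.5],[0.4,-0.05,-8.1,0,0,0,0.5],[0.4,-0.05,-8.3,0,0,0,0.5]]
  ]
}}

```text
clock: 7.15
position: [0.6106, 0.104, 0.1409]
tool_rot: [-0.873, 1.57, -2.444]
force: [0.5, -0.9, -0.8]
grip_width: 0.0564
```

```bash
python3 - <<'E' 2>/dev/null
from h import *
st=bot.observe();print(st['clock'],st['position'],st['force'],st['moment'],st['grip_width'])
for n in('scene','wrist'):cv2.imwrite(f'pics/{n}6.png',eyes.grab_frame(n)[:,:,::-1])
s=cv2.imread('pics/scene6.png')
o=np.zeros((600,800,3),np.uint8)
o[:400,:400]=cv2.resize(s[120:240,180:300],(400,400),interpolation=cv2.INTER_CUBIC)
o[:300,400:]=cv2.resize(cv2.imread('pics/wrist6.png'),(400,300))
cv2.imwrite('pics/m6.png',o)
E
```

```text
7.15 [0.61058726 0.10403944 0.14091326] [ 0.520809   -0.94485563 -0.75546846] [-0.05217901  0.0039928  -0.03703212] 0.05640985479355085
```

View pics/m6.png

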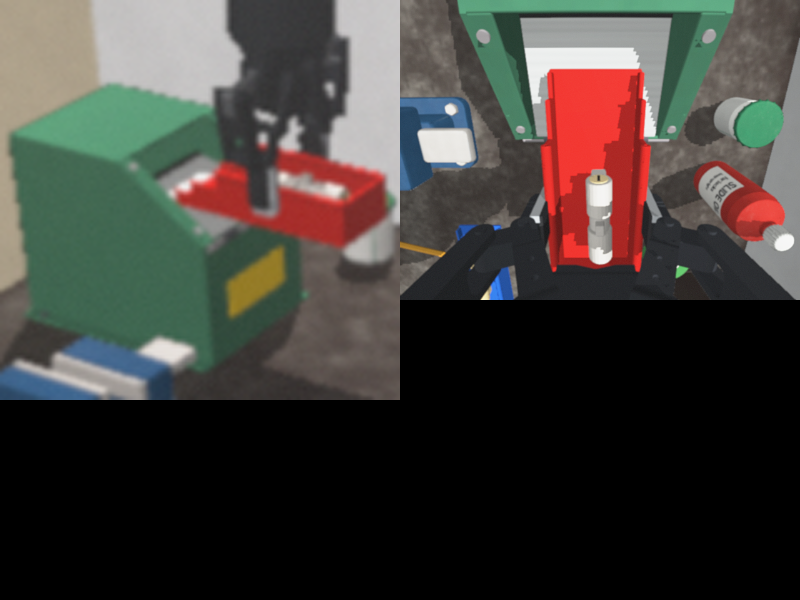

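The flap is pressed open under the lip, with the cylinder still at the back of the tray. I'll lower 3 mm for margin, hold there, and then compute the tilt.

{"api": "step_arm", "payload": {
  "targets": [
    [[0.2,0,0,0,0,0,0.5],[0.3,0,0,0,0,0,0.5],[0.3,0,0,0,0,0,0.5],[0.3,0,0,0,0,0,0.5]]
  ]
}}

```text
clock: 7.65
position: [0.6106, 0.1031, 0.1378]
tool_rot: [-0.588, 1.57, -2.159]
force: [0.0, 0.1, -2.0]
grip_width: 0.0563
```

```bash
python3 - <<'E' 2>/dev/null
from h import *
st=bot.observe();p=st['position'];print(p,st['force'],R.from_euler('xyz',st['tool_rot']).as_matrix().round(3).tolist())
H=np.array([.140,.100]);a=p[1]-H[0];h=p[2]-H[1]
for th in np.arange(.08,.61,.08):
    y=H[0]+a*np.cos(th)+h*np.sin(th); z=H[1]-a*np.sin(th)+h*np.cos(th)
    print(round(th,2),'x',round(-(z-p[2])*100,2),'z',round(-(y-p[1])*100,2))
E
```

```text
[0.6106159  0.10314639 0.13784982] [ 0.03021459  0.13277664 -1.99830183] [[-0.0, 1.0, -0.0], [-0.001, -0.0, -1.0], [-1.0, -0.0, 0.001]]
0.08 x -0.28 z -0.31
0.16 x -0.54 z -0.65
0.24 x -0.77 z -1.01
0.32 x -0.97 z -1.38
0.4 x -1.14 z -1.76
0.48 x -1.27 z -2.16
0.56 x -1.38 z -2.57
```

{"api": "step_arm", "payload": {
  "targets": [
    [[-0.28,0,-0.31,0,-0.08,0,0.5],[-0.54,0,-0.65,0,-0.16,0,0.5],[-0.77,0,-1.01,0,-0.24,0,0.5],[-0.97,0,-1.38,0,-0.32,0,0.5],[-1.14,0,-1.76,0,-0.4,0,0.5],[-1.27,0,-2.16,0,-0.48,0,0.5],[-1.38,0,-2.57,0,-0.56,0,0.5],[-1.38,0,-2.57,0,-0.56,0,0.5],[-1.38,0,-2.57,0,-0.56,0,0.5],[-1.38,0,-2.57,0,-0.56,0,0.5]]
  ]
}}

```text
clock: 8.65
position: [0.6109, 0.1277, 0.1519]
tool_rot: [-0.0, 1.011, -1.572]
force: [0.4, -0.4, -1.2]
grip_width: 0.0567
```

```bash
python3 - <<'E' 2>/dev/null
from h import *
st=bot.observe();print(st['clock'],st['position'],st['force'],st['moment'],st['grip_width'])
for n in('scene','wrist'):cv2.imwrite(f'pics/{n}7.png',eyes.grab_frame(n)[:,:,::-1])
s=cv2.imread('pics/scene7.png')
o=np.zeros((480,800,3),np.uint8)
o[:300,:300]=cv2.resize(s[120:240,180:300],(300,300),interpolation=cv2.INTER_CUBIC)
o[:375,300:]=cv2.resize(cv2.imread('pics/wrist7.png'),(500,375))
cv2.imwrite('pics/m7.png',o)
E
```

```text
8.65 [0.61086906 0.12774476 0.15190235] [ 0.36963885 -0.3646113  -1.15382036] [0.66705038 0.01580974 0.02700636] 0.05670200268794718
```

View pics/m7.png

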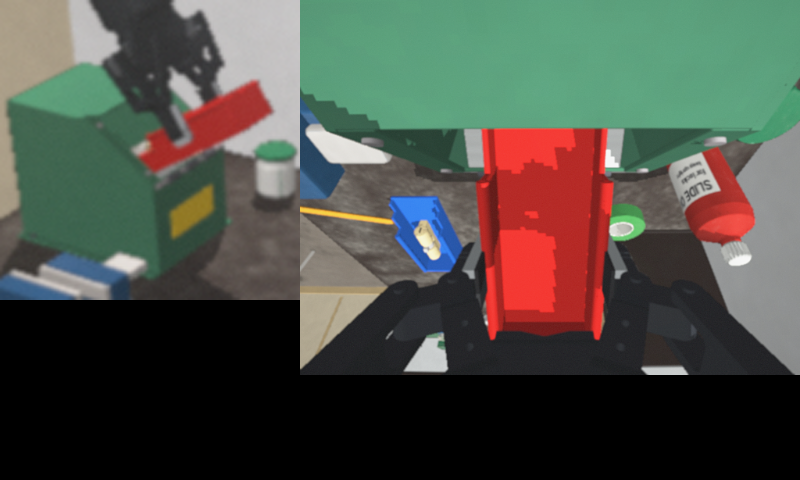

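{"api": "step_arm", "payload": {
  "targets": [
    [[0,0,0,0,-0.05,0,0.5],[0,0,0,0,-0.05,0,0.5],[0,0,0,0,-0.05,0,0.5],[0,0,0,0,-0.05,0,0.5]]
  ]
}}

```text
clock: 9.15
position: [0.611, 0.1272, 0.1523]
tool_rot: [0.001, 0.962, -1.573]
force: [0.5, 0.9, -1.1]
grip_width: 0.0563
```

```bash
python3 - <<'E' 2>/dev/null
from h import *
st=bot.observe();print(st['clock'],st['position'],st['force'],st['moment'],st['grip_width'])
F=[]
for n in('scene','top','scene'):
    im=eyes.grab_frame(n)[:,:,::-1];F.append(bot.observe()['force'].round(1).tolist())
    cv2.imwrite(f'pics/{n}8.png',im)
print(F)
s=cv2.imread('pics/scene8.png');t=cv2.imread('pics/top8.png')
o=np.zeros((400,800,3),np.uint8)
o[:,:400]=cv2.resize(s[160:220,210:270],(400,400),interpolation=cv2.INTER_CUBIC)
o[:,400:]=cv2.resize(t[160:240,150:230],(400,400),interpolation=cv2.INTER_CUBIC)
cv2.imwrite('pics/m8.png',o)
E
```

```text
9.15 [0.61104632 0.12724609 0.15230992] [ 0.4828476   0.86993868 -1.08587044] [ 0.94602047 -0.03135888 -0.00446961] 0.05628965630222812
[[-0.5, 2.0, 0.5], [-0.1, 0.9, 0.6], [0.2, 0.8, 1.3]]
```

View pics/m8.png

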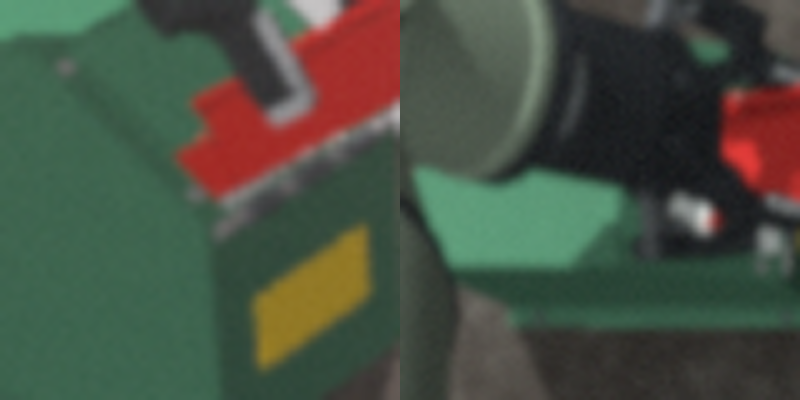

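The visible part of the tray is empty. I'll swing it back level at the same depth, with the lip still in the mouth, and look into the mouth.

```bash
python3 - <<'E' 2>/dev/null
from h import *
st=bot.observe();M=T(st['position'],st['tool_rot'])
H=np.array([.140,.100]);a=-.0369;h=.0395
for th in (.5,.4,.3,.2,.1,0.):
    y=H[0]+a*np.cos(th)+h*np.sin(th); z=H[1]-a*np.sin(th)+h*np.cos(th)
    Rm=R.from_rotvec([-th,0,0]).as_matrix()@np.c_[[0,0,-1.],[1,0,0],[0,-1,0]]
    goal([.611,y,z],Rm,st)
E
```

```text
clock 9.3 shift cm [ 0.04 -0.01  0.06] rotvec [-0.0024  0.1091  0.0008] dist 0.08 deg 6.3
clock 9.3 shift cm [ 0.47 -0.    0.39] rotvec [-0.0024  0.2091  0.0007] dist 0.61 deg 12.0
clock 9.3 shift cm [ 0.92 -0.    0.68] rotvec [-0.0025  0.3091  0.0005] dist 1.15 deg 17.7
clock 9.3 shift cm [ 1.41 -0.    0.92] rotvec [-2.500e-03  4.091e-01  4.000e-04] dist 1.68 deg 23.4
clock 9.3 shift cm [ 1.91 -0.    1.11] rotvec [-2.500e-03  5.091e-01  3.000e-04] dist 2.21 deg 29.2
clock 9.3 shift cm [ 2.44 -0.    1.25] rotvec [-2.600e-03  6.091e-01  2.000e-04] dist 2.74 deg 34.9
```

{"api": "step_arm", "payload": {
  "targets": [
    [[0.04,0,0.06,0,0.11,0,0.5],[0.47,0,0.39,0,0.21,0,0.5],[0.92,0,0.68,0,0.31,0,0.5],[1.41,0,0.92,0,0.41,0,0.5],[1.9,0,1.1,0,0.51,0,0.5],[2.44,0,1.25,0,0.61,0,0.5],[2.44,0,1.25,0,0.61,0,0.5]]
  ]
}}

```text
clock: 10.0
position: [0.6114, 0.0979, 0.1393]
tool_rot: [2.881, 1.569, 1.301]
force: [0.8, -1.4, -0.5]
grip_width: 0.0565
```

```bash
python3 - <<'E' 2>/dev/null
from h import *
st=bot.observe();print(st['clock'],st['position'],st['force'],st['moment'],st['grip_width'])
for n in('scene','wrist'):cv2.imwrite(f'pics/{n}9.png',eyes.grab_frame(n)[:,:,::-1])
s=cv2.imread('pics/scene9.png')
o=np.zeros((480,800,3),np.uint8)
o[:300,:300]=cv2.resize(s[120:240,180:300],(300,300),interpolation=cv2.INTER_CUBIC)
o[:375,300:]=cv2.resize(cv2.imread('pics/wrist9.png'),(500,375))
cv2.imwrite('pics/m9.png',o)
E
```

```text
10.0 [0.61140214 0.09791573 0.13925397] [ 0.80068986 -1.36883374 -0.51835457] [-0.09676976 -0.01977484  0.01602573] 0.056464955992762945
```

View pics/m9.png

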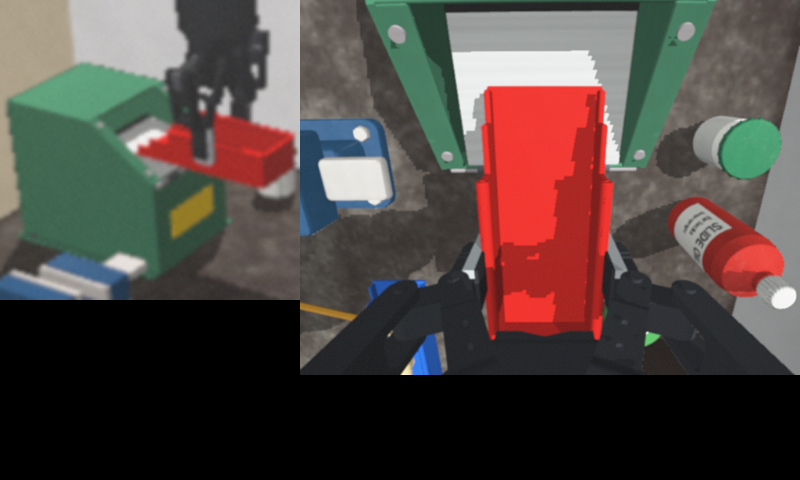

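The tray is empty and the flap rests only on the lip, with no cylinder in view, so it is in the box. Now I'll draw the tray out.

{"api": "step_arm", "payload": {
  "targets": [
    [[0,0,1,0,0,0,0.5],[0,0,2.5,0,0,0,0.5],[0,0,4.5,0,0,0,0.5],[0,0,6.5,0,0,0,0.5],[0,0,8.5,0,0,0,0.5],[0,-2,10,0,0,0,0.5],[0,-5,11,0,0,0,0.5],[0,-8,12,0,0,0,0.5],[0,-10,13,0,0,0,0.5],[0,-10,13,0,0,0,0.5]]
  ]
}}

```text
clock: 11.1
position: [0.508, -0.0299, 0.1396]
tool_rot: [-0.566, 1.568, -2.142]
force: [0.3, -0.6, -1.3]
grip_width: 0.0567
```

```bash
python3 - <<'E' 2>/dev/null
from h import *
st=bot.observe();print(st['clock'],st['position'],st['force'],st['grip_width'])
cv2.imwrite('pics/scene10.png',eyes.grab_frame('scene')[:,:,::-1])
a=-.048
goal([.4448,-.3569,.12],np.c_[[0,0,-1.],[np.cos(a),np.sin(a),0],[np.sin(a),-np.cos(a),0]])
E
```

```text
11.1 [ 0.50800983 -0.0299303   0.13955099] [ 0.32809707 -0.58876209 -1.25134103] 0.05665453671753596
clock 11.15 shift cm [ 2.03 -6.32 32.82] rotvec [ 0.0428  0.0015 -0.0001] dist 33.48 deg 2.5
```

View pics/scene10.png

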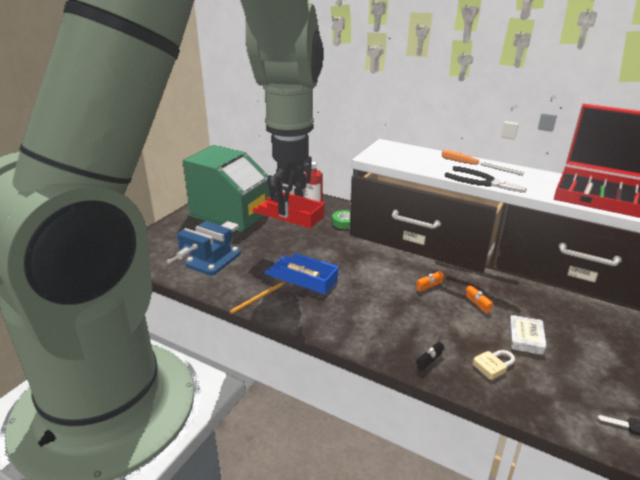

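The flap at scene (241,170) is shut, the tray is clear, and the tray's original spot is free. I'll carry the tray back there.

{"api": "step_arm", "payload": {
  "targets": [
    [[0,-0.4,2,0,0,0,0.5],[0,-1.2,6,0.005,0,0,0.5],[0,-2,10,0.01,0,0,0.5],[0,-2.8,14,0.015,0,0,0.5],[0,-3.5,18,0.02,0,0,0.5],[0.5,-4.2,22,0.03,0,0,0.5],[1,-5,26,0.035,0,0,0.5],[1.5,-5.7,30,0.043,0,0,0.5],[2,-6.3,32.5,0.043,0,0,0.5],[2,-6.3,32.8,0.043,0,0,0.5]]
  ]
}}

```text
clock: 12.15
position: [0.4436, -0.3604, 0.1193]
tool_rot: [-0.417, 1.568, -2.04]
force: [-0.0, 0.3, -0.4]
grip_width: 0.0562
```

{"api": "step_arm", "payload": {
  "targets": [
    [[1,0,0,0,0,0,0.5],[3,0,0,0,0,0,0.5],[5,0,0,0,0,0,0.5],[6.5,0,0,0,0,0,0.5],[7.5,0,0,0,0,0,0.5],[8,0,0,0,0,0,0.5],[8.3,0,0,0,0,0,0.5],[8.3,0,0,0,0,0,0.5]]
  ]
}}

```text
clock: 12.95
position: [0.4437, -0.3606, 0.0364]
tool_rot: [-0.326, 1.568, -1.949]
force: [-0.0, -0.4, -0.6]
grip_width: 0.0565
```

{"api": "step_arm", "payload": {
  "targets": [
    [[0.2,0,0,0,0,0,0.5],[0.4,0,0,0,0,0,0.5],[0.5,0,0,0,0,0,0.5],[0.5,0,0,0,0,0,0.5]]
  ]
}}

```text
clock: 13.35
position: [0.4437, -0.3606, 0.0314]
tool_rot: [-0.308, 1.568, -1.931]
force: [0.2, 1.5, -1.6]
grip_width: 0.0565
```

```bash
python3 - <<'E' 2>/dev/null
from h import *
s=eyes.grab_frame('scene')[:,:,::-1];st=bot.observe();print(st['position'],st['force'],st['moment'])
cv2.imwrite('pics/m11.png',cv2.resize(s[260:360,340:500],(800,500),interpolation=cv2.INTER_CUBIC))
E
```

```text
[ 0.44369055 -0.36061415  0.03148471] [-0.02643047  0.47819626 -1.03154501] [-0.04296684 -0.03208285  0.01314488]
```

View pics/m11.png

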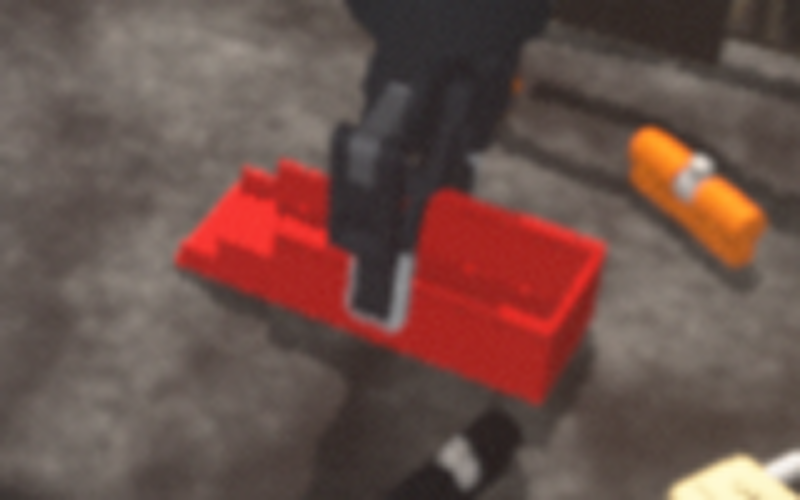

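{"api": "step_arm", "payload": {
  "targets": [
    [[0.1,0,0,0,0,0,0.5],[0.15,0,0,0,0,0,0.5],[0.15,0,0,0,0,0,0.5]]
  ]
}}

```text
clock: 13.7
position: [0.4438, -0.3607, 0.031]
tool_rot: [-0.201, 1.567, -1.824]
force: [-5.4, 3.5, 20.4]
grip_width: 0.056
```

Contact with the table: 20 N. I'll release, then retreat straight up.

{"api": "step_arm", "payload": {
  "targets": [
    [[0,0,0,0,0,0,0.7],[0,0,0,0,0,0,0.85],[0,0,0,0,0,0,1],[0,0,0,0,0,0,1],[0,0,0,0,0,0,1]]
  ]
}}

```text
clock: 14.2
position: [0.4437, -0.3607, 0.0309]
tool_rot: [-0.23, 1.567, -1.853]
force: [-0.7, 0.5, 0.0]
grip_width: 0.0854
```

{"api": "step_arm", "payload": {
  "targets": [
    [[-1,0,0,0,0,0,1],[-3,0,0,0,0,0,1],[-6,0,0,0,0,0,1],[-10,0,0,0,0,0,1],[-14,0,0,0,0,0,1],[-18,0,0,0,0,0,1],[-20,0,0,0,0,0,1],[-20,0,0,0,0,0,1],[-20,0,0,0,0,0,1]]
  ]
}}

```text
clock: 15.1
position: [0.4438, -0.36, 0.2313]
tool_rot: [-0.086, 1.567, -1.709]
force: [0.1, 0.6, -0.5]
grip_width: 0.0851
```

```bash
python3 - <<'E' 2>/dev/null
from h import *
for n in('scene','wrist','top'):cv2.imwrite(f'pics/{n}12.png',eyes.grab_frame(n)[:,:,::-1])
st=bot.observe();print(st['clock'],st['position'],st['force'],st['grip_width'])
s=cv2.imread('pics/scene12.png')
o=np.zeros((600,800,3),np.uint8)
o[:300,:400]=cv2.resize(s[130:250,170:330],(400,300),interpolation=cv2.INTER_CUBIC)
o[:300,400:]=cv2.resize(s[250:370,340:500],(400,300),interpolation=cv2.INTER_CUBIC)
o[300:,:400]=cv2.resize(cv2.imread('pics/wrist12.png'),(400,300))
o[300:,400:]=cv2.resize(cv2.imread('pics/top12.png'),(400,300))
cv2.imwrite('pics/m12.png',o)
E
```

```text
15.25 [ 0.44353023 -0.35976059  0.22992929] [ 0.00091273  0.53857444 -0.09076204] 0.08559362696953665
```

View pics/m12.png

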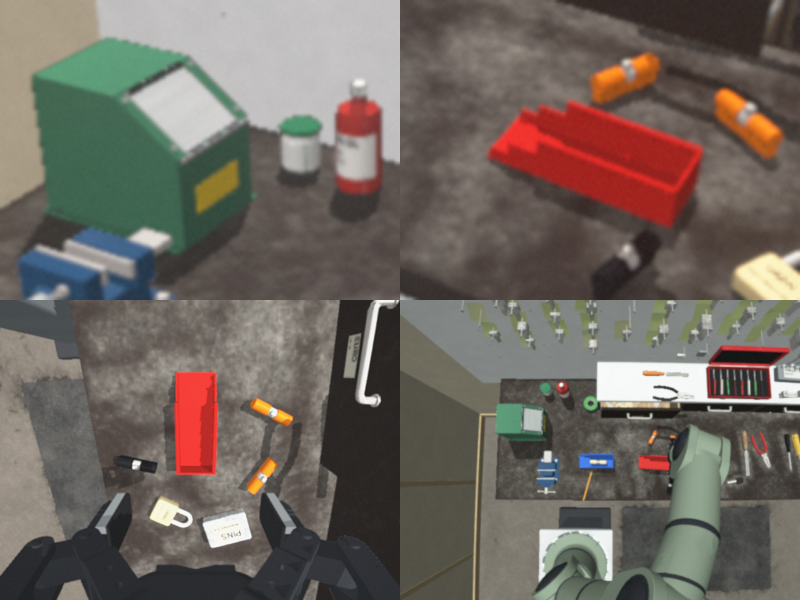

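The flap is shut, the tray stands flat and empty, the gripper is clear, and the cylinder isn't lying anywhere outside. I'll hand the job in.

```bash
python3 -c "
from workcell import bot
print(bot.job_done())"
```

```text
the job is handed in; nothing more can be done
None
```

The job is handed in at about 15 s of robot time. The silver cylinder should be in the scrap box, though I had no direct view of it inside.

- **What I did:** I gripped the red tray and pushed its lip about 45 mm into the mouth. That pressed the flap to an estimated 0.4 rad with the cylinder still at the back of the tray. I tilted the tray by about 0.6 rad, and with it level again and the lip still in the mouth, the tray was empty. I drew it out, the flap shut, and I set the tray back in its original spot.
- **Last checks:** The pictures show the flap flush in the mouth, the red tray upright and empty on the worktop, and the gripper about 0.2 m clear with forces near zero. The cylinder is not lying anywhere outside the box. The flap angle is worked out from geometry and pictures, not measured.
- **Disagreements:**
  - The two box fits differed by about 3 mm in x, and the wrist view put the hinge about 3 mm farther away than predicted. I pushed slightly deeper to allow for both.
  - During the tilt, the moment about x read up to 0.95 N m with only 1–2 N of force. I did not explain it, and it was back near zero once the tray was level.
  - Setting the tray down gave a brief 20 N of contact with the worktop.

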